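Put the tea table's power turntable back in service

ROBOT

A 6-joint arm with a two-finger parallel gripper is mounted at the origin on the work surface. World frame = base frame: x ahead of the robot, y to its left, z up, the work surface at z = 0. Lengths are in m, angles in rad, forces in N, time in s.
With the tool pointing down it reaches from about 0.25 to 0.775 m from the base axis. Payload 4 kg.
Tool frame: the origin (TCP) lies on the front face of the gripper's body, between the roots of the fingers; the fingertips stand 97 mm ahead of it and the grasp point (between the pads) lies 78 mm ahead of it (env.nose_length is the distance from the TCP to the fingertips, in m); z points along the fingers, y is the direction in which the jaws open and shut (so a half turn about z gives the same grasp; the last joint's range is limited). The gripper opens to 94 mm and grips with 3 to 60 N. Pads are 16 mm wide; open, the fingers measure 119 mm over their backs; the gripper's body (75 mm by 177 mm) begins 78 mm behind the grasp point.
Start: joints at [-1.277, 0.087, 1.371, -0, 1.684, -0.103], TCP at [0.213, -0.507, 0.303] pointing down, gripper open.
Joint ranges: [-3.1, 3.1], [-0.76, 2.03], [0.27, 2.55], [-1.08, 4.22], [0.17, 2.65], [-2.57, 2.57]. Speed limits (rad/s): [2.79, 2.79, 3.14, 3.14, 3.14, 3.14].

INTERFACE

Orientations are given as a rotation vector (axis times angle).
In Python, from bench import env gives the robot as it stands.
- The arm moves only by the tool arm_command, never from a script. Its argument "targets" is a list of rows, each a list of 3 entries, a list of its own where there are three numbers: the turn, a rotation vector about the tool's x, y, z in degrees, then the shift along the tool's x, y, z in m, then the finger opening in m, from 0 to 0.094. A call has 1 to 8 rows; each row shifts and turns the commanded pose from where the row before left it, along the tool's axes as they then stand; what a row does not reach is not made up. A row lasts 1/10 s, in which the tool goes at most 50 mm and 8.59 degrees, less where a joint would pass 70% of its speed; a pose out of reach is approached as far as the arm can. A call with a gripper value outside its range is refused whole. The fingers move at their own pace and stop on an object; "grip_force" is the grip in N (left out, the last holds). Time passes only in rows, so rows that do not move let the fingers close. It gives the time, the measured TCP pose, the force and the opening at its end, in the units of the state.
- env.state(): the state, without advancing time (a new reading comes with each control period).
- env.grab_frame(name): name is "side" or "top"; returns the picture (384x512x3 uint8, red, green, blue); there is no depth.
- env.calibration(name): a dict with "fovy" (degrees; the focal length in pixels is half the picture's height over the tangent of half this angle, whatever the lens; pixels are square), "cx", "cy" (the principal point, pixels), "world_from_camera" (4x4, takes a point from camera to world coordinates). Camera axes: x right, y down, z forward; pixel columns grow to the right and rows downward; lengths in m; the calibration is good to about 2 mm. A picture is of the moment at which its call begins. calibration takes no time and is no camera call.
- env.close_job(): hands the job in, once; it reports no verdict.
The state is a dict: "time": time; "qpos": joint angles; "qd": joint speeds; "joint_torque": joint torques, N m; "ee_pos": TCP position; "orientation": TCP orientation; "ft_force": force on the tool from outside, world axes, zero at the start; "ft_torque": the same for the moment, N m; "gripper_width": opening from 0.0 (shut) to 1.0 (fully open).
Only numpy, scipy, OpenCV 4.12 (cv2) and the standard library are available. Lean on these libraries where they do the work, as an engineer would, in place of code of your own. Each camera call takes 0.05 s, during which the arm holds its last target.

TASK

The power turntable on the tea table has tripped: press the mushroom reset knob fully down, then turn it clockwise (seen from above) to its stop. Then take the keyed shaft from its wooden stand, put its nose into the steel hub in the middle of the turntable, rotate it until the key slips into the keyway, and push it down against the spring until its collar sits flush on the hub. Finish while still gripping the shaft and holding it pushed fully home, leaving the tea things where they stand.

Things in the scene. Friction and masses are not known exactly. Their poses are not given: they have to be found in the camera images.
- reset_fin (a point): Top centre of the reset knob's fin, 86 mm above the table (knob up), z up. The black mushroom knob is on a grey box 84 x 84 x 34 mm high, on the left or right of the turntable. Round cap 48 mm across, its top 25 mm below this point; on it an upright fin to grip: 42 mm long along this point's x, 14 mm thick along y, 25 mm high.
- reset_press (a joint): How far the mushroom knob is pressed down, m: 0 up, 0.006 fully down. Springs back up when let go; 2.4 N starts it, about 7.2 N takes it fully down.
- reset_knob (a joint): Turn of the mushroom knob about its upright axis, rad: grows clockwise seen from above, stop at 1.3, starts between 0 and 0.2. Light friction (0.04 N m), stays where left; turns at any height.
- stand_top (a point): Top centre of the wooden stand, a fixed block 70 x 70 x 30 mm high, on the other side of the turntable from the reset knob. Its round upright hole (22 mm wide, 13 mm deep) holds the shaft's nose with 1 mm play all round.
- key_grip (a point): Centre of the wooden cross handle of the keyed shaft, on the shaft's axis; the shaft (about 220 g) stands upright in the stand, z up. Handle bar 22 mm high (top 11 mm above this point), 16 mm thick along this point's y, along x reaching 43 mm towards +x (long arm) and 23 mm towards -x (short arm).
- key_collar (a point): Centre of the underside of the shaft's round collar (38 mm across, 6 mm thick), 48 mm below key_grip, 46 mm above key_tip; axes as key_grip. Below it the steel shaft is 20 mm across. The key is a rib on the shaft pointing to +x, the way of the long handle arm: 6 mm wide, sticking out 6 mm, from 14 to 44 mm above the tip.
- key_tip (a point): Centre of the shaft's bottom face, 94 mm below key_grip; axes as key_grip. The nose tapers from 20 to 14 mm across over its last 5 mm; the 14 mm below the rib are a round pilot that enters the hub at any angle.
- hub_mouth (a point): Centre of the steel hub's mouth, in its top face, 80 mm above the table, z up. Fixed hub 54 mm across, 50 mm above the deck; round bore 22 mm. A keyway 9 mm wide, reaching 17.5 mm from the axis, runs down the bore's wall from the top face. Seen from above, it points within 0.4 rad of this point's +x, either way; its exact angle is not given: feel or look for it.
- hub_floor (a point): Bottom of the hub's bore, 50 mm below hub_mouth. With the rib off the keyway, the rib rests on the hub's top face, tip 14 mm below the mouth; in line (within about 0.1 rad) it drops in. Fully home, collar on the top face, the tip is 46 mm below the mouth. The hub does not turn.
- hub_spring (a joint): Spring plunger at the bottom of the hub's bore, m pressed down: 0 free, 0.010 with the shaft fully home. The tip meets it 36 mm below the mouth; it pushes back with 4 N at first and 11 N at 0.010, so a shaft let go rises again.
- turntable: Round dark wood turntable, 300 mm across, deck 30 mm above the table, origin at its centre on the table; fixed during the job. A brass line on the deck's edge marks its +x, the same as hub_mouth's. Three cups and the glass pitcher stand on it about 105 mm from its centre.
- cup1: White porcelain cup, 60 mm across, 45 mm high, origin under its foot; leave alone.
- cup2: As cup1.
- cup3: As cup1.
- pitcher: Glass pitcher with a handle, clear, 68 mm across, 82 mm high, origin under its foot; leave alone.
- teapot: Purple clay teapot, 100 mm across, 90 mm high, on the table's far side; origin under its foot; leave alone.
- strainer: Steel strainer, 70 mm bowl, 26 mm high, with a handle, on the table's near side; origin under its bowl; leave alone.
- scoop: Bamboo scoop, 140 x 35 mm, 17 mm high, lying on the table's far side; origin under its middle; leave alone.
Not all that is in view belongs to the job. What is shaped like the part that bears key_grip but yellow is not meant.

How it is judged:
By the outcome, as a careful person would: the job done as asked, in the order asked, and still so for the second after the job is handed in, while the arm keeps its last pose, push and grip.
It also fails if it takes over 61 s, if anything falls off the work surface, if the arm or the gripper's body presses on something with over 40 N, if the wrist force passes 120 N, or if a joint passes its speed limit or range.

## Working session

There is one attempt and no reset: what is moved stays moved. The work goes in short steps, Python scripts to look and compute and a tool call to move; the robot and the scene stay as the last step left them, time stands still between calls to the robot, and variables do not carry over. Pictures are saved under pics/ and viewed, and the job is handed in when it is done.

Besides the shell and the picture viewer there is one more tool, called after "Emit:" as name(argument=value, ...), one argument or row to a line, values as JSON. arm_command: Moves the arm, as the interface text tells. Its arguments: {"type":"object","properties":{"targets":{"type":"array","items":{"type":"array"}},"grip_force":{"type":"number"}},"required":["targets"]}

```bash
ls; mkdir -p pics; python3 - <<'E'
from bench import env
import cv2,numpy as np
for n in("top","side"):
    f=env.grab_frame(n); cv2.imwrite(f"pics/{n}0.png",cv2.cvtColor(f,cv2.COLOR_RGB2BGR))
    print(n,{k:np.round(v,4).tolist() for k,v in env.calibration(n).items()})
print({k:np.round(v,3).tolist() for k,v in env.state().items()})
E
```

```text
pics
top {'fovy': 56.5567, 'cx': 254.5029, 'cy': 194.0573, 'world_from_camera': [[-0.0094, -0.9805, 0.1961, 0.3402], [-0.9998, 0.0123, 0.0136, 0.0328], [-0.0157, -0.1959, -0.9805, 1.1053], [0.0, 0.0, 0.0, 1.0]]}
side {'fovy': 42.398, 'cx': 253.4645, 'cy': 186.2281, 'world_from_camera': [[-0.9223, -0.2771, 0.2694, 0.148], [-0.386, 0.6259, -0.6777, 1.1001], [0.0192, -0.7291, -0.6842, 1.1639], [0.0, 0.0, 0.0, 1.0]]}
{'time': 0.1, 'qpos': [-1.277, 0.088, 1.372, -0.0, 1.684, -0.103], 'qd': [0.001, -0.001, -0.004, 0.0, -0.001, -0.001], 'joint_torque': [0.002, -34.125, -30.33, 0.072, 0.03, -0.0], 'ee_pos': [0.212, -0.507, 0.302], 'orientation': [-3.078, -0.619, 0.0], 'ft_force': [-0.524, 0.393, 0.152], 'ft_torque': [0.056, -0.057, -0.017], 'gripper_width': 1.0}
```

View pics/top0.png

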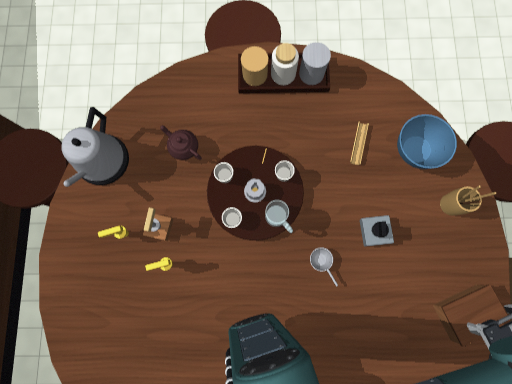

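View pics/side0.png

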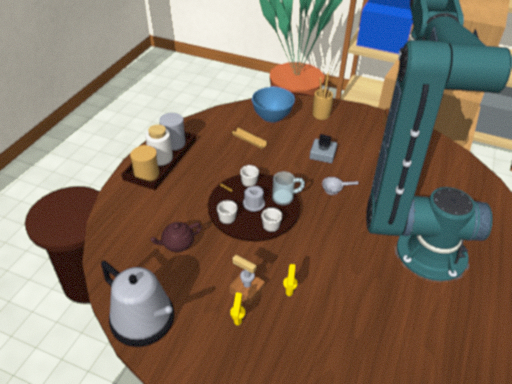

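The top picture shows the knob box at (377,230), the hub at (255,189) and the brass line at (264,156). The shaft, with its wooden handle, is in the stand at (155,224). There are two yellow lookalikes at (112,232) and (159,265), which are not meant. I'll take enlarged crops to confirm.

```bash
python3 - <<'E'
import cv2,numpy as np
t=cv2.imread("pics/top0.png"); s=cv2.imread("pics/side0.png")
def crop(im,x,y,w,h,k): return cv2.resize(im[y:y+h,x:x+w],None,fx=k,fy=k,interpolation=cv2.INTER_CUBIC)
a=crop(t,135,200,40,45,9); b=crop(t,357,208,44,45,9)
cv2.imwrite("pics/c1.png",np.hstack([a,b]))
cv2.imwrite("pics/c2.png",crop(t,205,140,100,105,5))
a=crop(s,220,245,50,55,8); b=crop(s,300,128,45,55,8)
cv2.imwrite("pics/c3.png",np.hstack([a,b]))
E
```

```text
(no output)
```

View pics/c1.png

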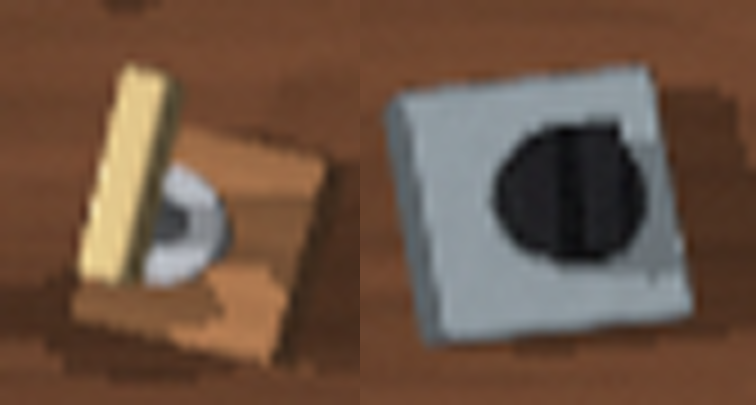

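View pics/c2.png

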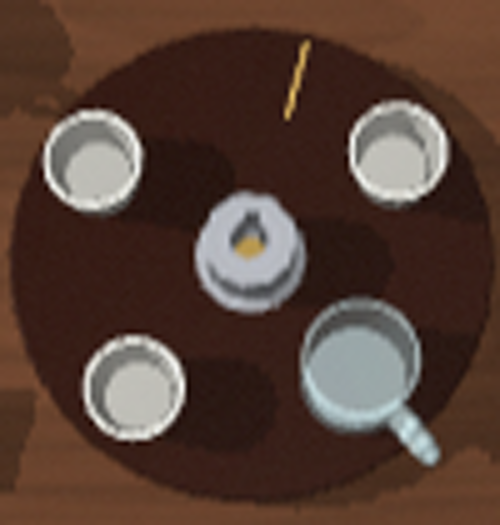

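View pics/c3.png

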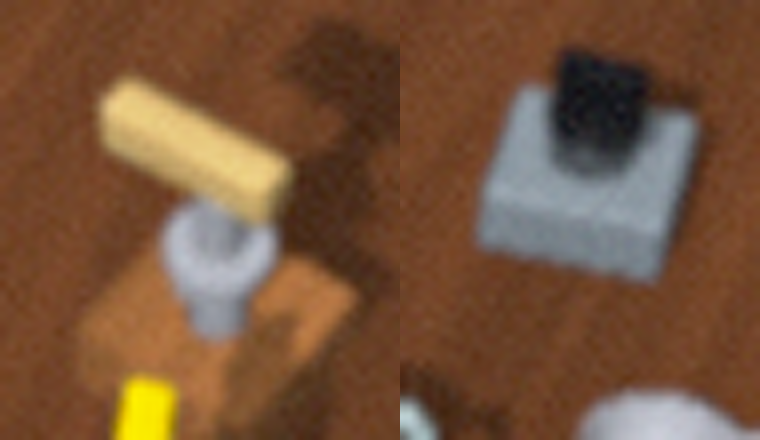

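```bash
cat > h.py <<'E'
import numpy as np,cv2
from bench import env
def cam(n):
    c=env.calibration(n); f=192/np.tan(np.radians(c["fovy"])/2); return c,f,np.array(c["world_from_camera"])
def proj(n,P):
    c,f,T=cam(n); P=np.atleast_2d(P); q=(P-T[:3,3])@T[:3,:3]
    return np.c_[c["cx"]+f*q[:,0]/q[:,2], c["cy"]+f*q[:,1]/q[:,2]]
def unproj(n,u,v,z):
    c,f,T=cam(n); d=T[:3,:3]@np.array([(u-c["cx"])/f,(v-c["cy"])/f,1.]); return T[:3,3]+d*(z-T[2,3])/d[2]
E
python3 - <<'E'
import cv2,numpy as np
t=cv2.imread("pics/top0.png"); s=cv2.imread("pics/side0.png")
def crop(im,x,y,w,h,k): return cv2.resize(im[y:y+h,x:x+w],None,fx=k,fy=k,interpolation=cv2.INTER_CUBIC)
g=lambda c:np.clip((c.astype(float)/255)**0.5*255*1.0,0,255).astype(np.uint8)
a=crop(t,368,216,24,28,16); b=crop(s,312,130,24,28,16)
cv2.imwrite("pics/c4.png",np.hstack([np.clip(a.astype(int)*3,0,255).astype(np.uint8),np.clip(b.astype(int)*3,0,255).astype(np.uint8)]))
E
```

```text
(no output)
```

View pics/c4.png

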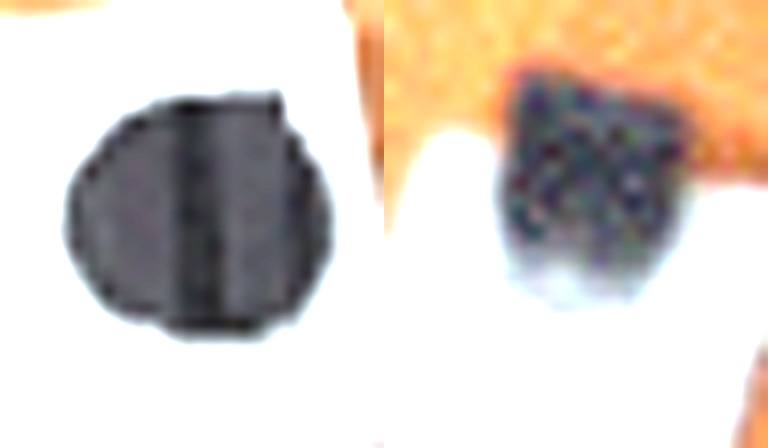

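```bash
cat >> h.py <<'E'
def cp(x0,y0,k,X,Y): return x0+X/k-0.5+0.5/k*0, y0+Y/k-0.5
def U(n,x0,y0,k,X,Y,z): return unproj(n,*cp(x0,y0,k,X,Y),z)
E
python3 - <<'E'
from h import *
np.set_printoptions(precision=4,suppress=True)
# box top corners, crop c1 right (offset 360)
B=np.array([U("top",357,208,9,X-360,Y,.034) for X,Y in[(405,100),(650,68),(692,315),(440,340)]]);print(B,B.mean(0),[np.linalg.norm(B[i]-B[i-1]) for i in range(4)])
# box top in side crop c3 right (offset 400), origin 300,128 k8
S=np.array([U("side",300,128,8,X-400,Y,.034) for X,Y in[(523,85),(698,118),(660,240),(485,212)]]);print("side",S,S.mean(0),[np.linalg.norm(S[i]-S[i-1]) for i in range(4)])
# fin top
for P in[(215,100),(280,95),(300,320),(225,320)]: print("fin",U("top",368,216,16,*P,.086))
# fin side: top edge
for P in[(520,72),(690,118)]: print("finS",U("side",312,130,16,P[0]-384,P[1],.086))
# stand top corners
for P in[(185,122),(325,160),(272,360),(75,320)]: print("stand",U("top",135,200,9,*P,.03))
for P in[(128,65),(172,75),(128,285),(78,275)]: print("handle",U("top",135,200,9,*P,.122))
print("collar",U("top",135,200,9,170,225,.069))
for P in[(130,77),(290,165),(260,180),(100,105)]: print("handleS",U("side",220,245,8,*P,.122))
print("collarS",U("side",220,245,8,220,240,.069))
# hub
print("hub",U("top",205,140,5,250,243,.08), "brass",U("top",205,140,5,307,42,.03),U("top",205,140,5,288,118,.03),"keyw",U("top",205,140,5,252,212,.08))
for P in [(255,27),(12,250),(490,260),(255,500)]: print("tt",U("top",205,140,5,*P,.03))
E
```

```text
[[ 0.4752 -0.2732  0.034 ]
 [ 0.485  -0.3555  0.034 ]
 [ 0.403  -0.3624  0.034 ]
 [ 0.3957 -0.2793  0.034 ]] [ 0.4397 -0.3176  0.034 ] [np.float64(0.07975208007337069), np.float64(0.0828118799190646), np.float64(0.08232936864032335), np.float64(0.08344668283092813)]
side [[ 0.4845 -0.3543  0.034 ]
 [ 0.4027 -0.3637  0.034 ]
 [ 0.3942 -0.2711  0.034 ]
 [ 0.4719 -0.258   0.034 ]] [ 0.4383 -0.3118  0.034 ] [np.float64(0.09716104182803234), np.float64(0.08235833993866619), np.float64(0.09292232767824726), np.float64(0.07884499556922958)]
fin [ 0.459  -0.3129  0.086 ]
fin [ 0.4598 -0.3245  0.086 ]
fin [ 0.4198 -0.3248  0.086 ]
fin [ 0.4199 -0.3116  0.086 ]
finS [ 0.4594 -0.3182  0.086 ]
finS [ 0.4195 -0.3175  0.086 ]
stand [0.4999 0.352  0.03  ]
stand [0.4864 0.3038 0.03  ]
stand [0.4193 0.3191 0.03  ]
stand [0.4333 0.386  0.03  ]
handle [0.5044 0.3433 0.122 ]
handle [0.5011 0.3294 0.122 ]
handle [0.4359 0.34   0.122 ]
handle [0.4391 0.3556 0.122 ]
collar [0.4604 0.3438 0.069 ]
handleS [0.499  0.3327 0.122 ]
handleS [0.4358 0.3453 0.122 ]
handleS [0.4424 0.3549 0.122 ]
handleS [0.5033 0.3476 0.122 ]
collarS [0.46   0.3458 0.069 ]
hub [0.5631 0.0469 0.08  ] brass [0.7032 0.0104 0.03  ] [0.6537 0.023  0.03  ] keyw [0.5818 0.0455 0.08  ]
tt [0.7136 0.0431 0.03  ]
tt [0.5715 0.1946 0.03  ]
tt [ 0.5614 -0.0997  0.03  ]
tt [0.4164 0.046  0.03  ]
```

```bash
cat >> h.py <<'E'
from scipy.spatial.transform import Rotation as R
def st(): 
    s=env.state(); Rm=R.from_rotvec(s["orientation"]).as_matrix()
    return s,np.array(s["ee_pos"]),Rm
def yaw(Rm): return np.arctan2(Rm[1,0],Rm[0,0])
def plan(pos,y):
    """tool-z turn (deg) to have tool x at world yaw y, then shift in the turned tool frame (straight-down tool)"""
    s,p,Rm=st(); t=np.degrees((yaw(Rm)-y+np.pi)%(2*np.pi)-np.pi)
    Rn=np.array([[np.cos(y),np.sin(y),0],[np.sin(y),-np.cos(y),0],[0,0,-1]])
    print("t",round(s["time"],2),"turn z deg",round(t,2),"shift",np.round(Rn.T@(np.array(pos)-p),4),"tilt",np.round(Rm[:2,2],4))
E
python3 -c "
from h import *
plan([.4397,-.318,.25],-.01)"
python3 - <<'E'
import cv2,numpy as np
t=cv2.imread("pics/top0.png"); s=cv2.imread("pics/side0.png")
def crop(im,x,y,w,h,k): return cv2.resize(im[y:y+h,x:x+w],None,fx=k,fy=k,interpolation=cv2.INTER_CUBIC)
cv2.imwrite("pics/c5.png",np.hstack([crop(t,242,174,26,30,15),crop(s,240,180,26,30,15)]))
E
```

```text
t 0.1 turn z deg 23.31 shift [ 0.2253 -0.1912  0.0516] tilt [-0.0006  0.0019]
```

View pics/c5.png

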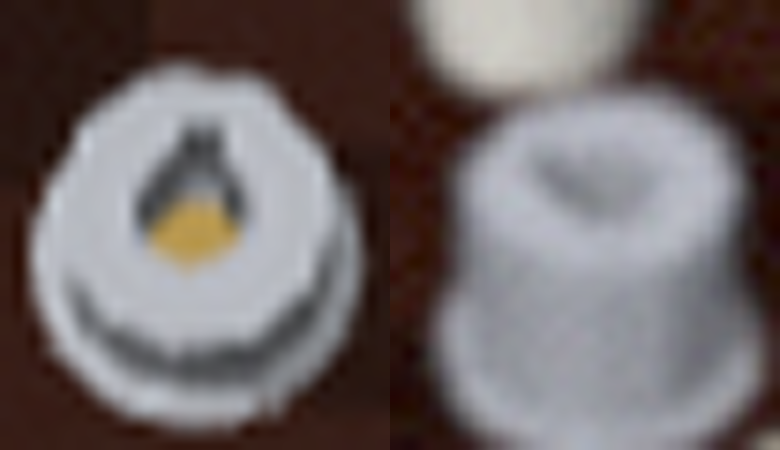

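Emit:
arm_command(
  targets=[
    [[0,0,7.77],[0,0,0],0.05],
    [[0,0,7.77],[0,0,0],0.05],
    [[0,0,7.77],[0,0,0],0.05],
  ],
  grip_force=40,
)

```text
time: 0.4
ee_pos: [0.2125, -0.5071, 0.302]
orientation: [-3.14, 0.025, 0.001]
ft_force: [0.2, -0.8, 0.9]
gripper_width: 0.782
```

Emit:
arm_command(
  targets=[
    [[0,0,0],[0.0322,-0.0273,0.0074],0.05],
    [[0,0,0],[0.0322,-0.0273,0.0074],0.05],
    [[0,0,0],[0.0322,-0.0273,0.0074],0.05],
    [[0,0,0],[0.0322,-0.0273,0.0074],0.05],
    [[0,0,0],[0.0322,-0.0273,0.0074],0.05],
    [[0,0,0],[0.0322,-0.0273,0.0074],0.05],
    [[0,0,0],[0.0322,-0.0273,0.0074],0.05],
    [[0,0,0],[0,0,0],0.05],
  ],
)

```text
time: 1.2
ee_pos: [0.4423, -0.3146, 0.2488]
orientation: [-3.138, 0.006, 0.002]
ft_force: [-0.6, 0.3, -0.0]
gripper_width: 0.53
```

```bash
python3 - <<'E'
from h import *
print("hub",U("top",242,174,15,192,212,.08),U("top",242,174,15,197,200,.08),"kw",U("top",242,174,15,203,122,.08))
plan([.4397,-.318,.163],-.01)
for n in("top","side"):
    f=env.grab_frame(n); cv2.imwrite(f"pics/{n}1.png",cv2.cvtColor(f,cv2.COLOR_RGB2BGR))
t=cv2.imread("pics/top1.png"); s=cv2.imread("pics/side1.png")
def crop(im,x,y,w,h,k): return cv2.resize(im[y:y+h,x:x+w],None,fx=k,fy=k,interpolation=cv2.INTER_CUBIC)
cv2.imwrite("pics/c6.png",np.hstack([crop(t,340,170,80,100,5),crop(s,285,80,80,100,5)]))
E
```

```text
hub [0.56454633 0.04744059 0.08      ] [0.56694225 0.0464376  0.08      ] kw [0.58263491 0.04510879 0.08      ]
t 1.2 turn z deg 0.37 shift [-0.0026  0.0034  0.0858] tilt [-0.0013  0.0039]
```

View pics/c6.png

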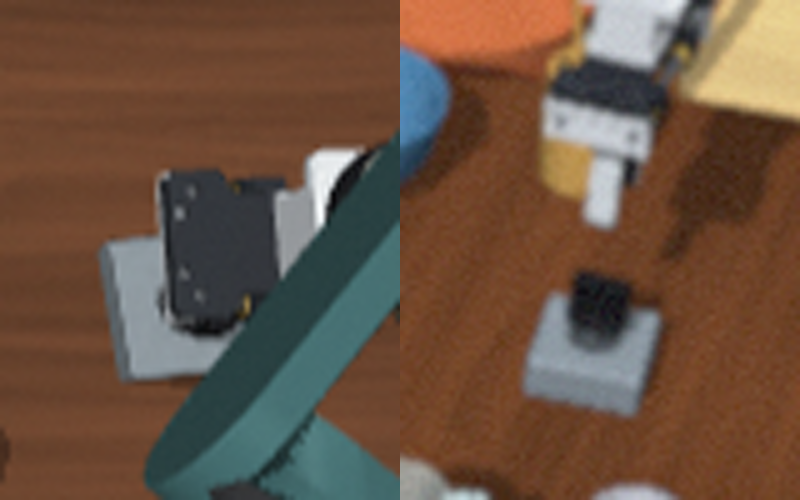

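Side picture: the gripper at crop (600,200) stands above the knob (600,300), in line with it. I'll let it settle, then descend.

```bash
python3 -c "
from h import *
plan([.4397,-.318,.163],-.01)"
```

```text
t 1.3 turn z deg 0.13 shift [-0.0004  0.0003  0.0871] tilt [-0.0018  0.0006]
```

Emit:
arm_command(
  targets=[
    [[0,0,0],[0,0,0.025],0.05],
    [[0,0,0],[0,0,0.025],0.05],
    [[0,0,0],[0,0,0.02],0.05],
    [[0,0,0],[0,0,0.012],0.05],
    [[0,0,0],[0,0,0.005],0.05],
    [[0,0,0],[0,0,0],0.05],
  ],
)

```text
time: 1.9
ee_pos: [0.4393, -0.319, 0.1637]
orientation: [-3.141, 0.018, 0.001]
ft_force: [-0.6, -0.2, 0.9]
gripper_width: 0.534
```

Emit:
arm_command(
  targets=[
    [[0,0,0],[0,0,0],0.005],
    [[0,0,0],[0,0,0],0.005],
    [[0,0,0],[0,0,0],0.005],
    [[0,0,0],[0,0,0],0.005],
    [[0,0,0],[0,0,0],0.005],
    [[0,0,0],[0,0,0],0.005],
  ],
)

```text
time: 2.5
ee_pos: [0.44, -0.3183, 0.1643]
orientation: [-3.141, 0.016, -0.001]
ft_force: [0.0, 1.5, 2.4]
gripper_width: 0.146
```

Gripped: the width of 13.7 mm matches the fin. Pressing.

Emit:
arm_command(
  targets=[
    [[0,0,0],[0,0,0.002],0.005],
    [[0,0,0],[0,0,0.002],0.005],
    [[0,0,0],[0,0,0.002],0.005],
    [[0,0,0],[0,0,0],0.005],
  ],
)

```text
time: 2.9
ee_pos: [0.4401, -0.3183, 0.1585]
orientation: [-3.141, 0.016, -0.001]
ft_force: [-0.4, 3.0, 6.1]
gripper_width: 0.146
```

Emit:
arm_command(
  targets=[
    [[0,0,0],[0,0,0.001],0.005],
    [[0,0,0],[0,0,0.001],0.005],
    [[0,0,0],[0,0,0],0.005],
    [[0,0,0],[0,0,0],0.005],
  ],
)

```text
time: 3.3
ee_pos: [0.4401, -0.3183, 0.1581]
orientation: [3.141, -0.015, 0.002]
ft_force: [-2.5, 4.1, 12.1]
gripper_width: 0.148
```

Emit:
arm_command(
  targets=[
    [[0,0,8],[0,0,0.0005],0.005],
    [[0,0,8],[0,0,0],0.005],
    [[0,0,8],[0,0,0],0.005],
    [[0,0,8],[0,0,0],0.005],
    [[0,0,8],[0,0,0],0.005],
    [[0,0,8],[0,0,0],0.005],
    [[0,0,6],[0,0,0],0.005],
    [[0,0,0],[0,0,0],0.005],
  ],
)

```text
time: 4.1
ee_pos: [0.44, -0.3186, 0.1581]
orientation: [2.79, -1.442, 0.002]
ft_force: [-3.0, 4.6, 13.0]
gripper_width: 0.142
```

```bash
python3 -c "
from h import *
s,p,Rm=st();print(yaw(Rm),s['ft_force'],s['ft_torque'],s['qpos'],p)"
```

```text
-0.9541274963633437 [-3.01577259  4.58375839 12.97501142] [ 0.94480191  0.75908991 -0.04530507] [-7.30936463e-01  1.45161736e-01  1.59883498e+00 -2.06217184e-04
  1.39598321e+00  1.79402293e+00] [ 0.44004914 -0.31860045  0.15811624]
```

Emit:
arm_command(
  targets=[
    [[0,0,5],[0,0,0],0.005],
    [[0,0,5],[0,0,0],0.005],
    [[0,0,3],[0,0,0],0.005],
    [[0,0,0],[0,0,0],0.005],
  ],
)

```text
time: 4.5
ee_pos: [0.44, -0.3186, 0.1581]
orientation: [2.61, -1.748, 0.002]
ft_force: [-4.1, 3.9, 13.6]
gripper_width: 0.147
```

```bash
python3 -c "
from h import *
s,p,Rm=st();print(yaw(Rm),s['ft_force'],s['ft_torque'],s['gripper_width'])"
```

```text
-1.1801513071796224 [-4.14856222  3.85881928 13.57399885] [ 0.95437372  0.83222435 -0.00345329] 0.1465578649703053
```

Emit:
arm_command(
  targets=[
    [[0,0,3],[0,0,0],0.005],
    [[0,0,2],[0,0,0],0.005],
    [[0,0,0],[0,0,0],0.005],
    [[0,0,0],[0,0,0],0.005],
  ],
)

```text
time: 4.9
ee_pos: [0.44, -0.3186, 0.1581]
orientation: [2.534, -1.855, 0.002]
ft_force: [-3.4, 3.6, 12.8]
gripper_width: 0.148
```

```bash
python3 -c "
from h import *
s,p,Rm=st();print(yaw(Rm),s['ft_force'],s['ft_torque'],s['gripper_width'])"
```

```text
-1.2638590171210946 [-3.36206819  3.63369592 12.80238085] [0.90164822 0.78466852 0.83170644] 0.14795956148266104
```

The stop is felt: torque jumped from about 0 to 0.83 N m at a turn of about 1.25 rad, and the knob is still pressed down. Release and go up.

Emit:
arm_command(
  targets=[
    [[0,0,0],[0,0,0],0.05],
    [[0,0,0],[0,0,0],0.05],
    [[0,0,0],[0,0,0],0.05],
    [[0,0,0],[0,0,0],0.05],
    [[0,0,0],[0,0,-0.02],0.05],
    [[0,0,0],[0,0,-0.04],0.05],
    [[0,0,0],[0,0,-0.04],0.05],
    [[0,0,0],[0,0,-0.04],0.05],
  ],
)

```text
time: 5.7
ee_pos: [0.4392, -0.3182, 0.2949]
orientation: [2.532, -1.86, -0.006]
ft_force: [1.2, 0.2, 0.4]
gripper_width: 0.535
```

```bash
python3 - <<'E'
from h import *
s,p,Rm=st();print(yaw(Rm),s['qpos'])
plan([.461,.345,.30],-.17)
f=env.grab_frame("side"); s=cv2.cvtColor(f,cv2.COLOR_RGB2BGR)
cv2.imwrite("pics/s2.png",np.clip(cv2.resize(s[125:175,295:355],None,fx=10,fy=10,interpolation=cv2.INTER_CUBIC).astype(int)*2,0,255))
E
```

```text
-1.2669857300401504 [-7.31249139e-01  7.38935009e-02  1.40024071e+00 -6.67850100e-04
  1.67129962e+00  2.10646343e+00]
t 5.7 turn z deg -62.85 shift [-0.0907 -0.6573 -0.0051] tilt [-0.0033  0.0021][ WARN:0@2.096] global loadsave.cpp:1063 imwrite_ Unsupported depth image for selected encoder is fallbacked to CV_8U.
```

View pics/s2.png

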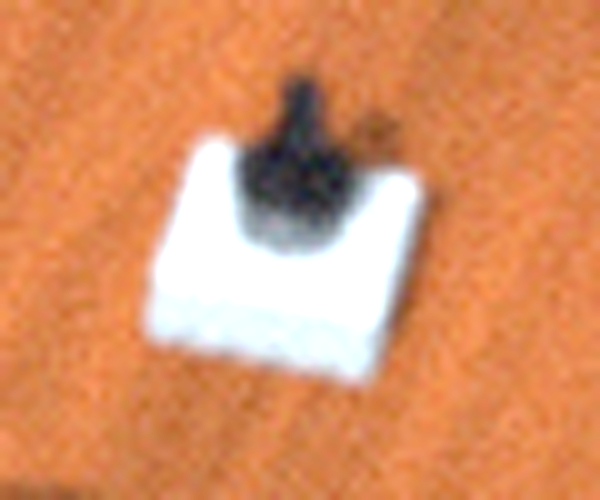

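The side view shows the fin now edge-on, so it turned. Next, the shaft: wooden handle at top (155,224) in the stand. The two yellow ones are decoys. Rotate first, then traverse high.

Emit:
arm_command(
  targets=[
    [[0,0,-7.86],[0,0,0],0.05],
    [[0,0,-7.86],[0,0,0],0.05],
    [[0,0,-7.86],[0,0,0],0.05],
    [[0,0,-7.86],[0,0,0],0.05],
    [[0,0,-7.86],[0,0,0],0.05],
    [[0,0,-7.86],[0,0,0],0.05],
    [[0,0,-7.86],[0,0,0],0.05],
    [[0,0,-7.86],[0,0,0],0.05],
  ],
)

```text
time: 6.55
ee_pos: [0.4394, -0.3184, 0.2935]
orientation: [-3.13, 0.257, 0.005]
ft_force: [-0.3, 0.9, -0.3]
gripper_width: 0.535
```

Emit:
arm_command(
  targets=[
    [[0,0,0],[-0.0065,-0.047,0],0.05],
    [[0,0,0],[-0.0065,-0.047,0],0.05],
    [[0,0,0],[-0.0065,-0.047,0],0.05],
    [[0,0,0],[-0.0065,-0.047,0],0.05],
    [[0,0,0],[-0.0065,-0.047,0],0.05],
    [[0,0,0],[-0.0065,-0.047,0],0.05],
    [[0,0,0],[-0.0065,-0.047,0],0.05],
  ],
)

```text
time: 7.25
ee_pos: [0.4496, 0.0151, 0.2939]
orientation: [3.13, -0.266, -0.004]
ft_force: [0.7, -0.3, -0.2]
gripper_width: 0.53
```

Emit:
arm_command(
  targets=[
    [[0,0,0],[-0.0065,-0.047,0],0.05],
    [[0,0,0],[-0.0065,-0.047,0],0.05],
    [[0,0,0],[-0.0065,-0.047,0],0.05],
    [[0,0,0],[-0.0065,-0.047,0],0.05],
    [[0,0,0],[-0.0065,-0.047,0],0.05],
    [[0,0,0],[-0.0065,-0.047,0],0.05],
    [[0,0,0],[-0.0065,-0.047,0],0.05],
    [[0,0,0],[0,0,0],0.05],
  ],
)

```text
time: 8.05
ee_pos: [0.4598, 0.3498, 0.2922]
orientation: [3.13, -0.256, -0.006]
ft_force: [0.8, -1.3, 0.2]
gripper_width: 0.532
```

```bash
python3 - <<'E'
from h import *
env.grab_frame("top")
plan([.461,.345,.25],-.17); s=env.state();print(s['qpos'])
for n in("top","side"):
    f=env.grab_frame(n); cv2.imwrite(f"pics/{n}3.png",cv2.cvtColor(f,cv2.COLOR_RGB2BGR))
t=cv2.imread("pics/top3.png"); s=cv2.imread("pics/side3.png")
def crop(im,x,y,w,h,k): return cv2.resize(im[y:y+h,x:x+w],None,fx=k,fy=k,interpolation=cv2.INTER_CUBIC)
cv2.imwrite("pics/c7.png",np.hstack([crop(t,100,160,100,120,4),crop(s,200,200,100,120,4)]))
E
```

```text
t 8.1 turn z deg 0.27 shift [0.0012 0.0021 0.0426] tilt [-0.0037 -0.0029]
[ 5.48425428e-01  1.51191255e-01  1.31989954e+00 -5.63603315e-04
  1.67521131e+00  2.28443537e+00]
```

View pics/c7.png

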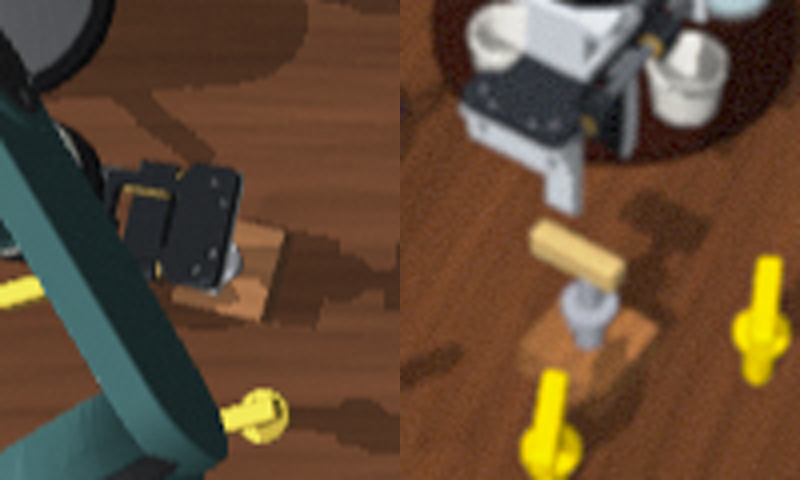

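The gripper stands over the wooden shaft, at side crop (580,250). The yellow decoys at (545,420) and (765,320) are clear of the fingers. Correct and descend.

```bash
python3 -c "
from h import *
plan([.461,.345,.189],-.17)"
```

```text
t 8.2 turn z deg 0.05 shift [ 0.0002 -0.0002  0.1049] tilt [-0.002  -0.0025]
```

Emit:
arm_command(
  targets=[
    [[0,0,0],[0,0,0.03],0.05],
    [[0,0,0],[0,0,0.03],0.05],
    [[0,0,0],[0,0,0.025],0.05],
    [[0,0,0],[0,0,0.015],0.05],
    [[0,0,0],[0,0,0.0045],0.05],
    [[0,0,0],[0,0,0],0.05],
  ],
)

```text
time: 8.8
ee_pos: [0.4612, 0.3446, 0.1909]
orientation: [3.13, -0.267, -0.0]
ft_force: [0.3, -0.3, 0.5]
gripper_width: 0.529
```

```bash
python3 - <<'E'
from h import *
plan([.461,.345,.189],-.17)
f=env.grab_frame("side"); s=cv2.cvtColor(f,cv2.COLOR_RGB2BGR)
cv2.imwrite("pics/s4.png",cv2.resize(s[220:300,210:290],None,fx=7,fy=7,interpolation=cv2.INTER_CUBIC))
E
```

```text
t 8.8 turn z deg -0.02 shift [-0.0003 -0.0003  0.0019] tilt [-0.0001 -0.0004]
```

View pics/s4.png

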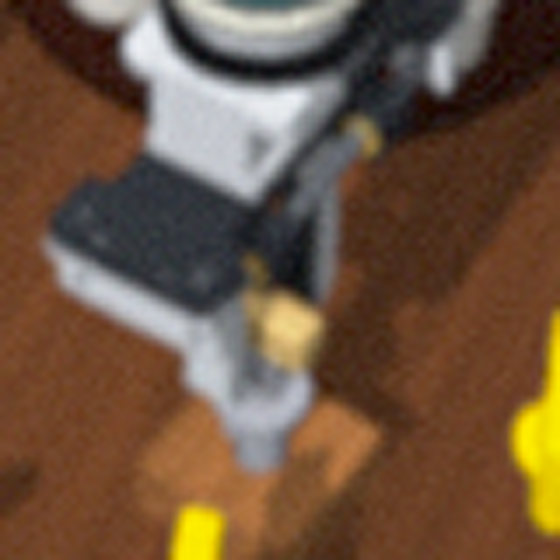

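The handle end at (290,330) lies between the fingers. Close with 50 N.

Emit:
arm_command(
  targets=[
    [[0,0,0],[0,0,0],0.004],
    [[0,0,0],[0,0,0],0.004],
    [[0,0,0],[0,0,0],0.004],
    [[0,0,0],[0,0,0],0.004],
    [[0,0,0],[0,0,0],0.004],
    [[0,0,0],[0,0,0],0.004],
    [[0,0,0],[0,0,0],0.004],
  ],
  grip_force=50,
)

```text
time: 9.55
ee_pos: [0.4611, 0.3457, 0.1911]
orientation: [-3.13, 0.265, -0.001]
ft_force: [0.6, 0.5, 0.5]
gripper_width: 0.167
```

```bash
python3 -c "
from h import *
s,p,Rm=st();print(yaw(Rm),p,s['ft_force'],s['ft_torque'],s['gripper_width'])"
```

```text
-0.16912188715634954 [0.46106642 0.34566054 0.1911194 ] [0.59175503 0.54746723 0.50879332] [0.11093775 0.00590302 0.00616452] 0.16701275487904202
```

Emit:
arm_command(
  targets=[
    [[0,0,0],[0,0,-0.005],0.004],
    [[0,0,0],[0,0,-0.01],0.004],
    [[0,0,0],[0,0,-0.02],0.004],
    [[0,0,0],[0,0,-0.025],0.004],
    [[0,0,0],[0,0,-0.025],0.004],
    [[0,0,0],[0,0,-0.02],0.004],
    [[0,0,0],[0,0,0],0.004],
    [[0,0,0],[0,0,0],0.004],
  ],
)

```text
time: 10.35
ee_pos: [0.4609, 0.3453, 0.2958]
orientation: [3.13, -0.266, -0.0]
ft_force: [-0.6, -0.1, -3.1]
gripper_width: 0.165
```

```bash
python3 - <<'E'
from h import *
for n in("top","side"):
    f=env.grab_frame(n); cv2.imwrite(f"pics/{n}5.png",cv2.cvtColor(f,cv2.COLOR_RGB2BGR))
t=cv2.imread("pics/top5.png"); s=cv2.imread("pics/side5.png")
def crop(im,x,y,w,h,k): return cv2.resize(im[y:y+h,x:x+w],None,fx=k,fy=k,interpolation=cv2.INTER_CUBIC)
cv2.imwrite("pics/c8.png",np.hstack([crop(t,120,160,80,100,5),crop(s,200,190,80,100,5)]))
s,p,Rm=st();print(p,s['gripper_width'],s['ft_force'])
plan([.565,.0472,.285],-.25)
E
```

```text
[0.46043217 0.34509175 0.29389734] 0.16422857586911874 [-0.19491359  0.01002986 -3.5499229 ]
t 10.45 turn z deg 4.63 shift [0.175  0.2628 0.0089] tilt [-0.003  -0.0021]
```

View pics/c8.png

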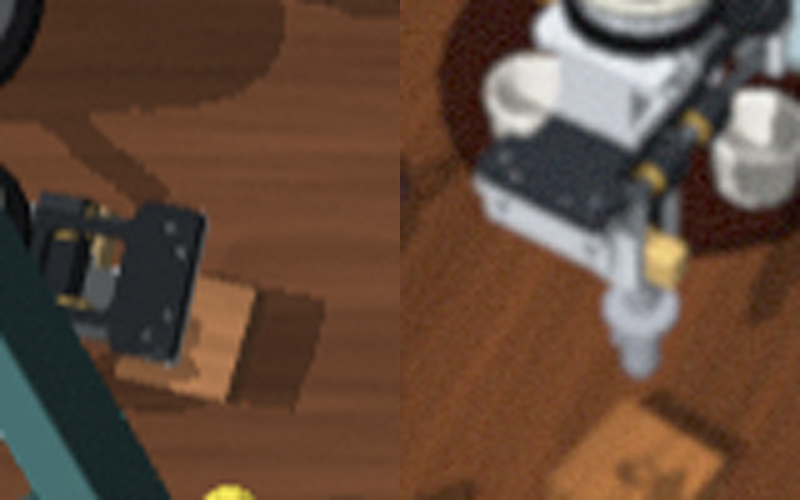

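```bash
python3 - <<'E'
from h import *
t=cv2.imread("pics/side5.png")
s,p,Rm=st(); T=[p+Rm@[0,0,l] for l in(.078+.002+.094,.078+.002+.048,.08+.042)]
q=proj("side",T); print(q)
x0,y0,k=305-85,245-10,1
x0,y0=312-100,238
im=cv2.resize(t[230:275,305-90:265],None,fx=12,fy=12,interpolation=cv2.INTER_CUBIC)
for a in q: cv2.circle(im,tuple(int(round(v)) for v in ((a-[215,230]+.5)*12)),3,(0,0,255),-1)
cv2.imwrite("pics/c9.png",im)
E
```

```text
[[247.39001057 262.53426888]
 [247.51781234 251.43994455]
 [247.53494782 249.95243362]]
```

View pics/c9.png

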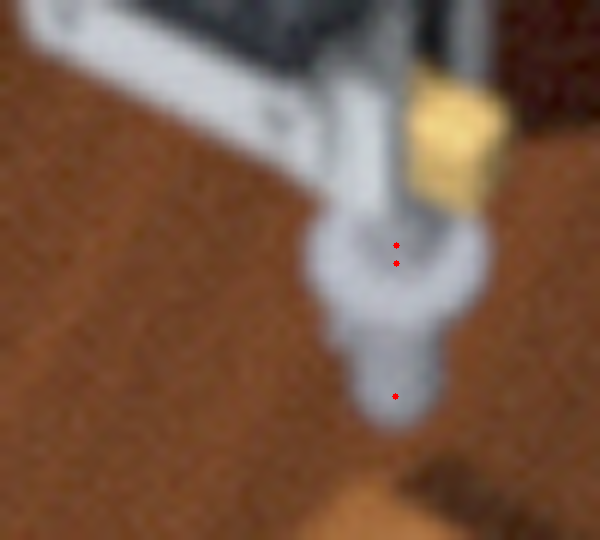

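The projected axis agrees with the shaft seen (collar centre about (398,255), tip about (396,400)). Moving over the hub.

```bash
python3 -c "
from h import *
plan([.565,.0472,.294],-.17)"
```

```text
t 10.45 turn z deg 0.04 shift [ 1.535e-01  2.759e-01 -1.000e-04] tilt [-0.003  -0.0021]
```

Emit:
arm_command(
  targets=[
    [[0,0,0],[0.015,0.0276,0],0.004],
    [[0,0,0],[0.022,0.0395,0],0.004],
    [[0,0,0],[0.022,0.0395,0],0.004],
    [[0,0,0],[0.022,0.0395,0],0.004],
    [[0,0,0],[0.022,0.0395,0],0.004],
    [[0,0,0],[0.022,0.0395,0],0.004],
    [[0,0,0],[0.0185,0.0335,0],0.004],
    [[0,0,0],[0.01,0.0173,0],0.004],
  ],
)

```text
time: 11.25
ee_pos: [0.5659, 0.0444, 0.2935]
orientation: [3.128, -0.271, -0.006]
ft_force: [-0.4, 1.1, -1.8]
gripper_width: 0.164
```

Emit:
arm_command(
  targets=[
    [[0,0,0],[0,0,0],0.004],
    [[0,0,0],[0,0,0],0.004],
  ],
)

```text
time: 11.45
ee_pos: [0.5654, 0.0476, 0.2941]
orientation: [-3.13, 0.267, 0.005]
ft_force: [0.1, 0.5, -2.2]
gripper_width: 0.166
```

```bash
python3 - <<'E'
from h import *
for n in("top","side"):
    f=env.grab_frame(n); cv2.imwrite(f"pics/{n}6.png",cv2.cvtColor(f,cv2.COLOR_RGB2BGR))
plan([.565,.0472,.254],-.17)
s,p,Rm=st(); T=[p+Rm@[0,0,l] for l in(.174,.128)]+[[.565,.0472,.08]]
t=cv2.imread("pics/side6.png")
im=cv2.resize(t[145:215,220:290],None,fx=8,fy=8,interpolation=cv2.INTER_CUBIC)
for a in proj("side",T): cv2.circle(im,tuple(int(round(v)) for v in ((a-[220,145]+.5)*8)),3,(0,0,255),-1)
cv2.imwrite("pics/c10.png",im)
E
```

```text
t 11.55 turn z deg 0.12 shift [-0.      0.0015  0.041 ] tilt [-0.0019  0.0005]
```

View pics/c10.png

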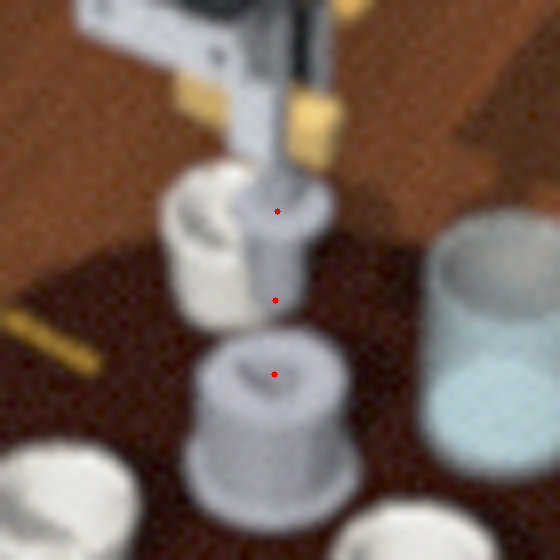

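View pics/top6.png

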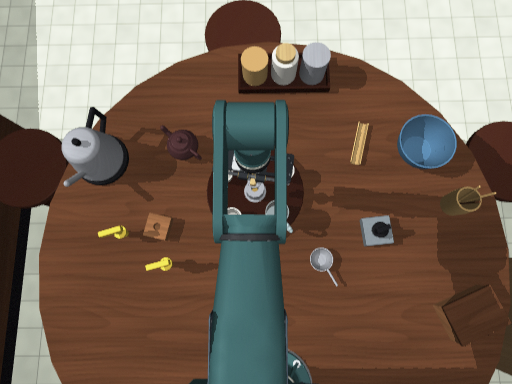

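The side view shows the tip at (275,300) right above the bore at (274,375). Descending to just above rib contact.

Emit:
arm_command(
  targets=[
    [[0,0,0],[0,0,0.015],0.004],
    [[0,0,0],[0,0,0.015],0.004],
    [[0,0,0],[0,0,0.008],0.004],
    [[0,0,0],[0,0,0.005],0.004],
    [[0,0,0],[0,0,0.005],0.004],
    [[0,0,0],[0,0,0],0.004],
  ],
)

```text
time: 12.15
ee_pos: [0.5656, 0.0477, 0.247]
orientation: [3.13, -0.265, -0.002]
ft_force: [-0.7, 0.2, -2.3]
gripper_width: 0.164
```

```bash
python3 -c "
from h import *
plan([.565,.0472,.240],-.17);s=env.state();print(s['ft_force'],s['ft_torque'])"
```

```text
t 12.15 turn z deg 0.05 shift [-0.0005  0.0006  0.007 ] tilt [-0.0013 -0.    ]
[-0.71221719  0.18031595 -2.28741885] [0.09044918 0.01970757 0.02944955]
```

Emit:
arm_command(
  targets=[
    [[0,0,0],[0,0,0.003],0.004],
    [[0,0,0],[0,0,0.003],0.004],
    [[0,0,0],[0,0,0.002],0.004],
    [[0,0,0],[0,0,0.001],0.004],
    [[0,0,0],[0,0,0],0.004],
  ],
)

```text
time: 12.65
ee_pos: [0.5658, 0.0476, 0.2387]
orientation: [3.13, -0.266, -0.0]
ft_force: [-0.1, 0.2, -2.3]
gripper_width: 0.166
```

```bash
python3 -c "
from h import *
plan([.565,.0472,.240],-.12);s=env.state();print(s['ft_force'],s['ft_torque'],s['ee_pos'])"
```

```text
t 12.65 turn z deg -2.82 shift [-0.0007  0.0005 -0.0013] tilt [-0.0002 -0.0001]
[-0.0692988  0.1780286 -2.2726824] [ 0.02205187 -0.00305943 -0.01841002] [0.56577774 0.04763906 0.23872324]
```

Emit:
arm_command(
  targets=[
    [[0,0,0],[0,0,0.0015],0.004],
    [[0,0,0],[0,0,0.0015],0.004],
    [[0,0,0],[0,0,0],0.004],
  ],
)

```text
time: 12.95
ee_pos: [0.5657, 0.0477, 0.2356]
orientation: [3.13, -0.265, -0.001]
ft_force: [0.3, 0.5, -2.3]
gripper_width: 0.168
```

```bash
python3 -c "
from h import *
plan([.565,.0472,.240],-.12);s=env.state();print(s['ft_force'],s['ft_torque'],s['ee_pos'])"
```

```text
t 12.95 turn z deg -2.82 shift [-0.0007  0.0006 -0.0044] tilt [-0.0004 -0.0001]
[ 0.28671751  0.47220133 -2.34184905] [ 0.04979264  0.03931314 -0.06671394] [0.56571313 0.04767384 0.23558587]
```

No resistance 4 mm past the rib's resting height, so the rib may already be in the keyway. Continuing gently.

Emit:
arm_command(
  targets=[
    [[0,0,0],[0,0,0.002],0.004],
    [[0,0,0],[0,0,0.002],0.004],
    [[0,0,0],[0,0,0.002],0.004],
    [[0,0,0],[0,0,0],0.004],
  ],
)

```text
time: 13.35
ee_pos: [0.5656, 0.0477, 0.2293]
orientation: [3.13, -0.265, -0.002]
ft_force: [-0.1, -0.1, -2.8]
gripper_width: 0.165
```

```bash
python3 - <<'E'
from h import *
plan([.565,.0472,.240],-.12);s=env.state();print(s['ft_force'],s['ft_torque'],s['ee_pos'])
f=env.grab_frame("side"); s=cv2.cvtColor(f,cv2.COLOR_RGB2BGR)
cv2.imwrite("pics/s7.png",cv2.resize(s[145:215,220:290],None,fx=8,fy=8,interpolation=cv2.INTER_CUBIC))
E
```

```text
t 13.35 turn z deg -2.82 shift [-0.0005  0.0005 -0.0107] tilt [-0.001  -0.0001]
[-0.09308677 -0.0557517  -2.79252793] [ 0.04765062  0.03328925 -0.03396257] [0.5656027  0.04767763 0.22928875]
```

View pics/s7.png

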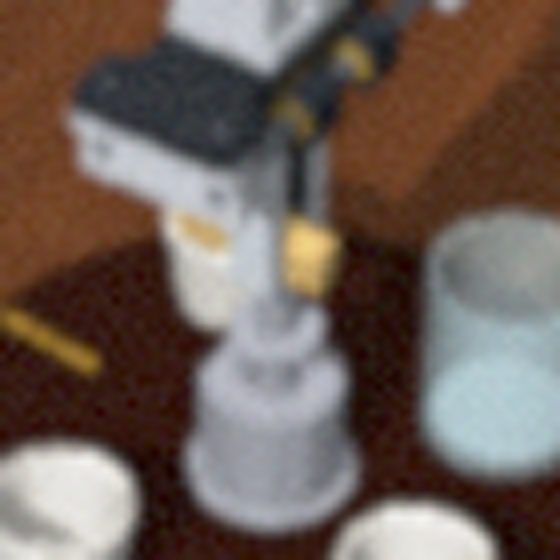

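The collar at (270,330) is close above the hub and the shaft is upright. The rib is about 10 mm into the keyway with no side load. Pushing on to the spring and home.

Emit:
arm_command(
  targets=[
    [[0,0,0],[0,0,0.003],0.004],
    [[0,0,0],[0,0,0.003],0.004],
    [[0,0,0],[0,0,0.003],0.004],
    [[0,0,0],[0,0,0.003],0.004],
    [[0,0,0],[0,0,0.003],0.004],
    [[0,0,0],[0,0,0.003],0.004],
    [[0,0,0],[0,0,0],0.004],
  ],
)

```text
time: 14.1
ee_pos: [0.5659, 0.0476, 0.2128]
orientation: [3.13, -0.265, 0.002]
ft_force: [-2.4, -0.4, 5.8]
gripper_width: 0.166
```

```bash
python3 -c "
from h import *
plan([.565,.0472,.208],-.17);s=env.state();print(s['ft_force'],s['ft_torque'],s['ee_pos'],s['gripper_width'])"
```

```text
t 14.1 turn z deg 0.05 shift [-0.0009  0.0006  0.0048] tilt [ 0.001  -0.0002]
[-2.35810932 -0.43429275  5.76235102] [ 0.0526837   0.62981946 -0.02435395] [0.56593856 0.04764075 0.21277456] 0.16587171266555306
```

The spring is felt (about 8 N). Now fully home with a firm margin.

Emit:
arm_command(
  targets=[
    [[0,0,0],[0,0,0.0015],0.004],
    [[0,0,0],[0,0,0.0015],0.004],
    [[0,0,0],[0,0,0.0015],0.004],
    [[0,0,0],[0,0,0],0.004],
  ],
  grip_force=60,
)

```text
time: 14.5
ee_pos: [0.566, 0.0476, 0.2092]
orientation: [3.13, -0.265, 0.003]
ft_force: [-2.9, -0.2, 8.8]
gripper_width: 0.165
```

Emit:
arm_command(
  targets=[
    [[0,0,0],[0,0,0.001],0.004],
    [[0,0,0],[0,0,0],0.004],
  ],
)

```text
time: 14.7
ee_pos: [0.566, 0.0477, 0.2084]
orientation: [3.13, -0.265, 0.003]
ft_force: [-2.3, -1.0, 8.5]
gripper_width: 0.168
```

Emit:
arm_command(
  targets=[
    [[0,0,0],[0,0,0.001],0.004],
    [[0,0,0],[0,0,0],0.004],
  ],
)

```text
time: 14.9
ee_pos: [0.566, 0.0477, 0.2082]
orientation: [3.13, -0.265, 0.003]
ft_force: [-3.5, 0.2, 11.2]
gripper_width: 0.167
```

Emit:
arm_command(
  targets=[
    [[0,0,0],[0,0,0.001],0.004],
    [[0,0,0],[0,0,0.0005],0.004],
    [[0,0,0],[0,0,0],0.004],
    [[0,0,0],[0,0,0],0.004],
  ],
)

```text
time: 15.3
ee_pos: [0.566, 0.0477, 0.2082]
orientation: [3.13, -0.265, 0.005]
ft_force: [-5.3, 0.3, 15.5]
gripper_width: 0.163
```

```bash
python3 - <<'E'
from h import *
for n in("top","side"):
    f=env.grab_frame(n); cv2.imwrite(f"pics/{n}8.png",cv2.cvtColor(f,cv2.COLOR_RGB2BGR))
s=env.state();print(s['time'],s['ft_force'],s['ft_torque'],s['ee_pos'],s['gripper_width'])
t=cv2.imread("pics/top8.png"); s=cv2.imread("pics/side8.png")
def crop(im,x,y,w,h,k): return cv2.resize(im[y:y+h,x:x+w],None,fx=k,fy=k,interpolation=cv2.INTER_CUBIC)
cv2.imwrite("pics/c11.png",np.hstack([crop(s,210,145,80,90,6),crop(t,355,205,40,67,6)[:540,:240][:402] if 0 else cv2.resize(crop(t,355,205,40,90,6),(240,540))]))
E
```

```text
15.4 [-5.91645716  0.04486512 14.78816029] [ 0.013202    1.55113295 -0.00318011] [0.56595749 0.04766029 0.20817038] 0.1685606221611987
```

View pics/c11.png

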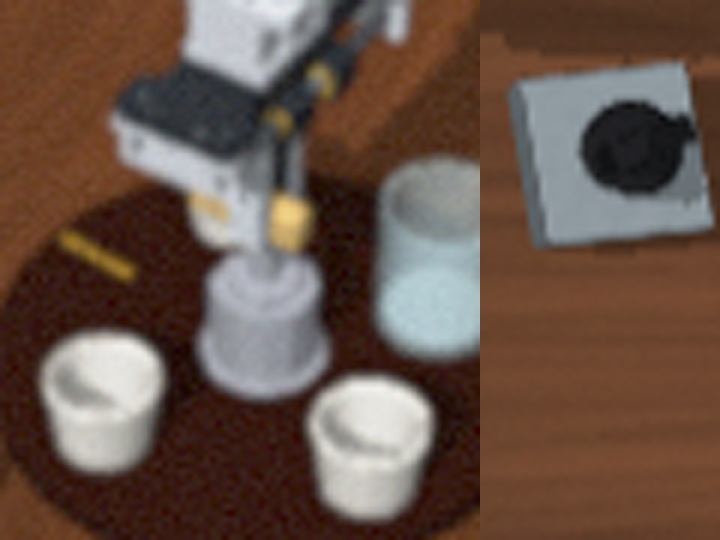

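View pics/side8.png

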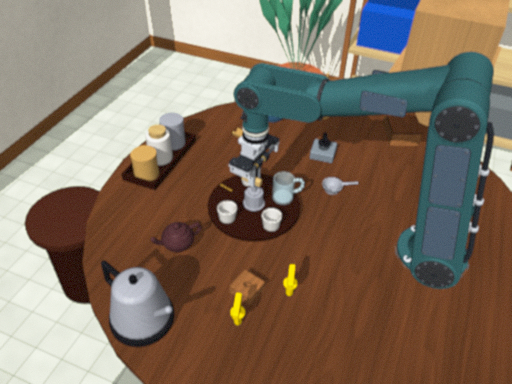

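The collar sits on the hub at side crop (265,275). TCP z stalled at 0.2082, against a predicted 0.2081 for fully home, and the push is about 17 N net against the spring's 11 N. The knob's fin is turned to its stop and the tea things haven't moved. Handing in.

```bash
python3 -c "
from bench import env
print(env.close_job())
s=env.state();print(s['time'],s['ee_pos'],s['ft_force'],s['gripper_width'])"
```

```text
the job is handed in; nothing more can be done
None
the job is handed in; nothing more can be done
```

The job is done in the order asked and handed in at about 15.4 s of the 61 s allowed; no verdict was reported.

- **Reset knob:** I pressed it about 6 mm until it bottomed out (12 N on the wrist, against the 7.2 N needed). I then turned it clockwise by about 1.25 rad while still pressed, until the torque jumped to 0.83 N m at the stop. A later picture shows the fin turned as expected.
- **Keyed shaft:** I took the one with the wooden handle, not the yellow lookalikes. The nose went straight into the hub. The key slipped into the keyway at the angle I came in at, chosen from the picture, so no rotating to find it was needed.
- **Fully home:** At hand-in the gripper was still holding the handle with its grip set to 60 N. The height had stopped at 0.2082 m, against 0.2081 m expected for the collar flush. The net downward push was about 17 N, more than the spring's 11 N.
- **Last checks:** The pictures showed the collar on the hub and the tea things in place. No check disagreed, but a small side load of about 6 N remained on the hub. I could not read the state after hand-in, so the final second is not confirmed.

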